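Shut the loaded lens drawer of a UV curing unit and start the cure

TASK

One of the two curing units stands open with a tray of lenses in its drawer: push that drawer gently and fully home with your fingertips, without slamming it, then press the green start button on the same unit and let go. Only push and press: do not grip or pull the drawer, and do not touch or lift the lens tray. Keep off the red stop buttons, and leave the other unit, which is running, and everything else on the bench as it is.

Things in the scene. Friction and masses are not known exactly. Their poses are not given: they have to be found in the camera images.
- unit_a: UV curing unit whose drawer stands OPEN at the start (left or right of two alike). Grey case fixed to the bench, 210 mm wide, 270 deep. Origin: on the bench below the middle of its front face; x points level into the machine, away from the robot, y to its left, z up; yawed up to 0.1 rad. Dark control deck 96 mm high over the first 84 mm behind the front face, then a lamp head 155 mm high.
- drawer_a (a joint): Opening of unit_a's drawer in m: 0 = home, grows as it slides out along the unit's -x, end stop 0.125; starts at 0.06 to 0.105. 0.9 kg, 3 N friction plus 8 N per m/s; stays where left. Flat front panel 204 mm wide, from 10 to 88 mm above the bench, 12 mm thick, lying in front of the case's face when home; behind it an open tray compartment with walls up to 48 mm.
- drawer_a_pull (a point): Middle of the drawer's steel bar pull, 60 mm above the bench; moves with the drawer. Level round bar along the unit's y, 11 mm thick, 110 mm long, its axis 35 mm in front of the panel (47 mm in front of the case when home), on two stems 42 mm either side of the middle.
- tray_a: Blue lens tray, 140 x 160 mm, 18 mm high, about 0.3 kg, with four dark lenses fixed in it; lies loose on the drawer floor (22 mm above the bench) and rides with the drawer, with up to 70 mm of play fore and aft. Origin: centre of its underside, z up.
- start_a (a joint): Travel of unit_a's green start button in m: 0 = up, 0.006 = fully down, counts as pressed from 0.004. Pressed straight down; 1.5 N to start, 5 N at the bottom; springs back.
- start_a_top (a point): Centre of the top of unit_a's green start button (cap 28 mm across), on the deck 36 mm behind the front face and 55 mm to the right (-y) of the middle, 118 mm above the bench when up. A fixed black timer dial, 112 mm high, stands in the middle of the deck, 55 mm to its left.
- stop_a (a joint): Travel of the red stop button of unit_a in m: 0 = up, 0.006 = down. Not to be pressed.
- stop_a_top (a point): Centre of the top of unit_a's red stop button (cap 36 mm across, yellow collar), on the deck 36 mm behind the front face and 58 mm to the left (+y) of the middle, 118 mm above the bench.
- unit_b: The second curing unit, identical to unit_a, beside it, its drawer shut because its cycle is running. Origin and axes as for unit_a.
- drawer_b (a joint): Opening of the drawer of unit_b in m; 0 = home, as it is at the start.
- start_b (a joint): Travel of the green start button of unit_b in m: 0 = up. Not to be pressed.
- stop_b (a joint): Travel of the red stop button of unit_b in m: 0 = up. Not to be pressed.
- lens1: Loose dark sunglass lens, about 60 x 48 mm, 7 mm high, lying on the bench in front of unit_b. Origin: its underside.
- lens2: A second such loose lens, also in front of unit_b.
- lens3: A third such loose lens, to the left of the units.
- glasses: Finished brown sunglasses, folded, 142 mm wide (along its y), 48 mm high, standing on the bench just in front of unit_b's drawer pull. Origin: middle of the underside.
- screwdriver: Small screwdriver with a red handle, 150 mm long along its x, lying on the bench in the gap between the two units and a little in front of them. Origin: its underside, mid-length.
- screw_jar: Small clear jar with a black cap, 52 mm across, 55 mm high, on the bench to the left of the units. Origin: its underside.
- cleaner: White lens cleaner bottle with a blue cap, 56 mm across, 150 mm high, on the bench to the right of the units. Origin: its underside.
- pad_bin: Teal two-compartment bin of nose pads, 100 x 140 x 45 mm, on the bench to the right of the units. Origin: centre of its underside.
Mind the look-alikes: they are no part of the job. What is meant by the tray_a is not pink or yellow, and is the larger of those in its own colour.

How it is judged:
On the way, in this order (a step that is already met when the one before it is completed fails the run):
1. the open drawer is pushed fully home (value of joint drawer_a below 0.004 m), for 0.2 s.
2. the green start button of that unit is pressed down with the drawer home (value of joint start_a above 0.004 m and value of joint drawer_a below 0.004 m), for 0.1 s.
At the end, for the whole second after the job is handed in: The loaded drawer is within 4 mm of fully home, its tray lies flat inside at rest, the start button has been pressed (4 mm or more) and is up again, the stop buttons and the other unit are untouched with its drawer within 4 mm of home, and every bystander is within 15 mm of where it stood (value of joint each of drawer_a, drawer_b below 0.004 m and value of joint each of start_a, stop_a, start_b, stop_b below 0.002 m and linear speed of tray_a below 0.02 m/s and z of tray_a in the frame of unit_a below 0.03 m and angle between tray_a's own z axis and vertical below 0.08 rad and x of tray_a in the frame of unit_a above 0.06 m and distance of each of lens1, lens2, lens3, glasses, screwdriver, screw_jar, cleaner, pad_bin from where it was at the start of the episode below 0.015 m).
It fails at once if the drawer is slammed (shut faster than 0.3 m/s), gripped or forced (over 60 N between fingers and drawer), or pulled farther out (velocity of joint drawer_a below -0.3 m/s or contact force between the fingers and drawer_a above 60 N or value of joint drawer_a above 0.113 m).
It fails at once if start is pressed before the drawer is home (value of joint start_a above 0.003 m and value of joint drawer_a above 0.006 m).
It fails at once if a stop button or the other unit's start button is pressed (3 mm), or the other unit's drawer opened (6 mm) (value of joint any of stop_a, stop_b, start_b above 0.003 m or value of joint drawer_b above 0.006 m).
It fails at once if the lens tray is lifted, tipped or touched by the fingers (z of tray_a in the frame of unit_a above 0.034 m or angle between tray_a's own z axis and vertical above 0.15 rad or contact force between the fingers and tray_a above 1 N).
It fails at once if a bystander is moved more than 15 mm, lifted or tipped (distance of any of lens1, lens2, lens3, glasses, screwdriver, screw_jar, cleaner, pad_bin from where it was at the start of the episode above 0.015 m or angle between any of screw_jar, cleaner, pad_bin, glasses's own z axis and vertical above 0.3 rad).
It also fails if it takes over 37 s, if anything falls off the work surface, if the arm or the gripper's body presses on something with over 40 N, if the wrist force passes 120 N, or if a joint passes its speed limit or range.

ROBOT

A 7-joint arm with a two-finger parallel gripper is mounted at the origin on the work surface. World frame = base frame: x ahead of the robot, y to its left, z up, the work surface at z = 0. Lengths are in m, angles in rad, forces in N, time in s.
With the tool pointing down it reaches from about 0.425 to 0.925 m from the base axis. Payload 6.8 kg.
Tool frame: the origin (TCP) lies between the finger pads; the fingertips stand 14 mm ahead of it and the grasp point (between the pads) lies 5 mm behind it; z points along the fingers, y is the line along which they close (so a half turn about z gives the same grasp; the last joint's range is limited). The gripper opens to 85 mm and grips with 20 to 120 N. Pads are 22 mm wide; open, the fingers measure 114 mm over their backs; the gripper's body (76 mm by 85 mm) begins 54 mm behind the grasp point. The pads swing forward as they close: fully open they stand 13 mm farther back than shut.
Start: joints at [-1.329, 0.477, 0.022, 1.555, -0.011, 1.109, -0.083], TCP at [0.231, 0.634, 0.206] pointing down, gripper open.
Joint ranges: [-2.96, 2.96], [-0.34, 2.1], [-1.41, 1.46], [0.24, 2.44], [-1.37, 4.51], [0.17, 1.92], [-2.96, 2.96]. Speed limits (rad/s): [2.39, 2.39, 3.14, 3.14, 3.14, 3.14, 3.14].

INTERFACE

Orientations are given as a rotation vector (axis times angle).
In Python, from bench import r, eyes, ticket gives the robot as it stands. The module is installed in compiled form; this text tells all that it offers.
- The arm moves only by the tool arm_command, never from a script. Its argument "plan" is text: rows parted by semicolons, each of 4 numbers parted by spaces: the shift along the tool's x, y, z in m, then the turn about the tool's z in degrees. In form: tx ty tz yaw; .... A call has 1 to 20 rows; each row shifts and turns the commanded pose from where the row before left it, along the tool's axes as they then stand; what a row does not reach is not made up. A row lasts 1/8 s, in which the tool goes at most 62.5 mm and 10.7 degrees, less where a joint would pass 70% of its speed; a pose out of reach is approached as far as the arm can. A call is refused whole if a number of a shift passes 0.0625 or a number of a turn 10.7, either way. A call with a gripper value outside its range is refused whole. "hand" is the closure, from -1 (fully open) to 1 (shut), set as the call begins (left out, the last holds). The fingers move at their own pace and stop on an object; "grip_force" is the grip in N (left out, the last holds). Time passes only in rows, so rows that do not move let the fingers close. It gives the time, the measured TCP pose, the force, the opening and the grip force at its end, in the units of the state.
- r.get_obs(): the state, without advancing time (a new reading comes with each control period).
- eyes.grab_frame(name): name is "scene" or "top"; returns (picture, depth): 480x640x3 uint8, red, green, blue; 480x640 float32, m along the optical axis (not along the pixel's ray), 0 where there is no reading.
- eyes.calibration(name): a dict with "fov_y" (degrees; the focal length in pixels is half the picture's height over the tangent of half this angle, whatever the lens; pixels are square), "cx", "cy" (the principal point, pixels), "k1" (the pictures are not rectified: a ray, as slopes to the right and down, at radius r is drawn at 1 + k1 r^2 times it, then the intrinsics apply), "origin" and "attitude" of the camera in the world. Camera axes: x right, y up, looking along -z (the intrinsics and any distortion apply to the point x, -y, -z); pixel columns grow to the right and rows downward; lengths in m; the calibration is good to about 2 mm. A picture is of the moment at which its call begins. calibration takes no time and is no camera call.
- ticket.hand_in(): hands the job in; it is judged then, once.
The state is a dict: "clock": time; "joints": joint angles; "qvel": joint speeds; "tau": joint torques, N m; "tcp_pos": TCP position; "orientation": TCP orientation; "contact_force": force on the tool from outside, world axes, zero at the start; "moment": the same for the moment, N m; "grip_width": finger opening in m; "gripper_force": force on a finger pad.
Only numpy, scipy, OpenCV 4.12 (cv2) and the standard library are available. Lean on these libraries where they do the work, as an engineer would, in place of code of your own. Each camera call takes 0.05 s, during which the arm holds its last target. There are 200 camera calls.

## Working session

There is one attempt and no reset: what is moved stays moved. The work goes in short steps, Python scripts to look and compute and a tool call to move; the robot and the scene stay as the last step left them, time stands still between calls to the robot, and variables do not carry over. Pictures are saved under pics/ and viewed, at most 10 in all, crops included, and the job is handed in when it is done.

Besides the shell and the picture viewer there is one more tool, called by a JSON object that holds its "name" and its "arguments". arm_command: Moves the arm, as the interface text tells. Its arguments: {"type":"object","properties":{"plan":{"type":"string"},"hand":{"type":"number"},"grip_force":{"type":"number"}},"required":["plan"]}

```bash
mkdir -p pics; cat > h.py <<'E'
import numpy as np, cv2
from scipy.spatial.transform import Rotation as R
from bench import r, eyes, ticket
def cam(n):
    c=eyes.calibration(n); f=240/np.tan(np.radians(c["fov_y"])/2)
    a=np.array(c["attitude"],float)
    M=R.from_rotvec(a).as_matrix() if a.size==3 else (R.from_quat(a).as_matrix() if a.size==4 else a.reshape(3,3))
    return c,f,M,np.array(c["origin"])
def ray(n,uv):
    c,f,M,o=cam(n); uv=np.atleast_2d(uv).astype(float)
    K=np.array([[f,0,c["cx"]],[0,f,c["cy"]],[0,0,1]])
    p=cv2.undistortPoints(uv[:,None],K,np.array([c["k1"],0,0,0,0.]))[:,0]
    return o,np.c_[p[:,0],-p[:,1],-np.ones(len(p))]@M.T
def plane(n,uv,z):
    o,d=ray(n,uv); return o+d*((z-o[2])/d[:,2])[:,None]
def pts(n,uv,dep):
    uv=np.atleast_2d(uv); o,d=ray(n,uv); k=dep[uv[:,1].astype(int),uv[:,0].astype(int)]
    return o+d*k[:,None]
E
python3 - <<'E'
from h import *
print(r.get_obs())
for n in("scene","top"):
    print(eyes.calibration(n)); p,d=eyes.grab_frame(n)
    cv2.imwrite(f"pics/{n}0.png",p[:,:,::-1]); np.savez(f"{n}0.npz",p=p,d=d)
E
```

```text
{'clock': 0.0, 'joints': array([-1.32908195,  0.47782467,  0.02232875,  1.55642917, -0.01149749,
        1.10929889, -0.08307441]), 'qvel': array([-1.49116729e-03,  6.97999440e-04, -1.64045227e-03, -1.29639449e-03,
        9.30324729e-06, -5.35075559e-04, -1.10616238e-03]), 'tau': array([-3.05883314e-04, -5.96456695e+01,  1.60769138e+00, -2.81191868e+01,
        1.24132921e-02,  9.56009579e-03, -2.83076240e-06]), 'tcp_pos': array([0.23113345, 0.63352503, 0.20491848]), 'orientation': array([-5.46566978e-01, -3.09349194e+00,  2.86271970e-03]), 'contact_force': array([-0.1817482 , -0.2644257 ,  0.53321683]), 'moment': array([-0.01524883,  0.05726352,  0.01060126]), 'gripper_force': 0.0, 'grip_width': 0.0852660397810682}
{'fov_y': 54.62474979454577, 'cx': 321.2904779288857, 'cy': 232.13540797031692, 'k1': -0.07151543912197063, 'origin': array([0.85412486, 0.41266319, 1.0559802 ]), 'attitude': array([0.24263667, 0.67143185, 2.40114044])}
{'fov_y': 43.02240906982077, 'cx': 325.76083840731525, 'cy': 239.49135765708044, 'k1': -0.07560159909618852, 'origin': array([ 0.34108917, -0.02269527,  1.47671171]), 'attitude': array([ 0.08602819, -0.09103542, -1.56720851])}
```

View pics/scene0.png

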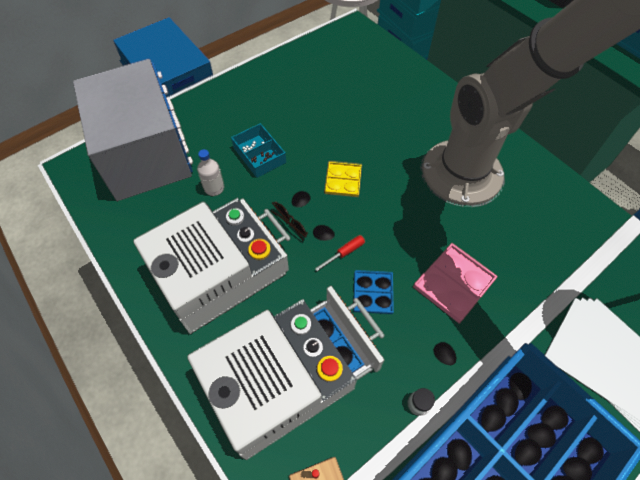

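View pics/top0.png

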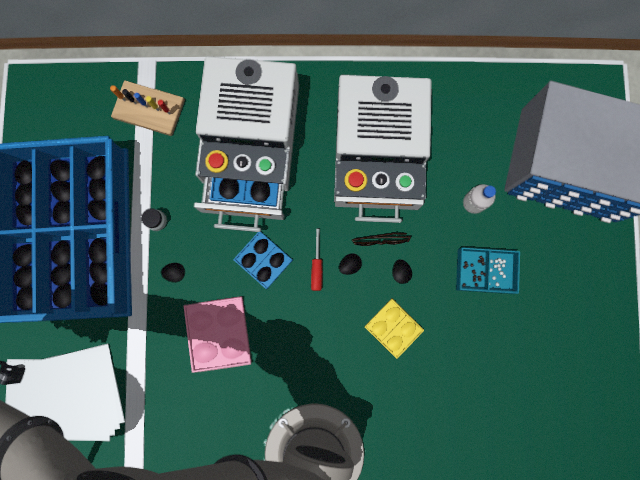

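The open unit is the left one: top image has red stop at (216,161), green start at (265,165) and the bar pull near (238,228). There are two blue trays. The one in the open drawer (top 245,190; scene 335,335) is larger and lies in the drawer, so it is tray_a. The one on the bench (top 263,259; scene 374,290) is a look-alike, as are the pink and yellow trays. Next I measure and take a confirming crop.

```bash
cat > m.py <<'E'
from h import *
def blobs(n,kind,p,amin=60):
    h=cv2.cvtColor(p,cv2.COLOR_RGB2HSV)
    lo,hi={"green":((60,120,110),(82,255,255)),"red":((0,170,120),(6,255,255)),"blue":((98,150,90),(112,255,255))}[kind]
    m=cv2.inRange(h,lo,hi); k,_,s,c=cv2.connectedComponentsWithStats(m)
    return [(c[i].round(1),int(s[i,4])) for i in range(1,k) if s[i,4]>amin]
def tri(a,b):
    o1,d1=ray("scene",a);o2,d2=ray("top",b);d1=d1[0];d2=d2[0]
    t=np.linalg.lstsq(np.c_[d1,-d2],o2-o1,rcond=None)[0]
    P,Q=o1+t[0]*d1,o2+t[1]*d2
    return ((P+Q)/2).round(4),np.linalg.norm(P-Q).round(4)
E
python3 - <<'E'
from m import *
F={}
for n in("scene","top"):
    z=np.load(f"{n}0.npz"); F[n]=z
    for k in("green","red","blue"): print(n,k,blobs(n,k,z["p"]))
p=F["top"]["p"][130:300,180:340,::-1]; q=F["scene"]["p"][270:400,270:420,::-1]
a=cv2.resize(p,(480,510),interpolation=3);b=cv2.resize(q,(320,277),interpolation=3)
o=np.zeros((510,800,3),np.uint8);o[:,:480]=a;o[:277,480:]=b
cv2.imwrite("pics/crop1.png",o)
E
```

```text
scene green [(array([233.9, 213.6]), 76), (array([300.4, 322.3]), 106)]
scene red [(array([351.4, 245.2]), 238), (array([258.4, 246.7]), 142), (array([329.4, 366.7]), 208)]
scene blue [(array([162.1,  49.2]), 3227), (array([203.5, 153.6]), 89), (array([374.4, 289.7]), 953), (array([339.6, 338.9]), 608), (array([480.7, 428.5]), 3673), (array([619.7, 438.4]), 792), (array([571. , 449.2]), 574)]
top green [(array([264.7, 164.6]), 92), (array([405., 181.]), 95)]
top red [(array([215.8, 160. ]), 158), (array([355.8, 179. ]), 167), (array([315.9, 274.6]), 282)]
top blue [(array([ 67.1, 216.6]), 4429), (array([546.3, 180.7]), 100), (array([244.3, 193. ]), 831), (array([489.4, 191. ]), 113), (array([578. , 188.9]), 101), (array([609.8, 197.3]), 97), (array([ 92.8, 218.6]), 66), (array([262.6, 259.5]), 1105)]
```

View pics/crop1.png

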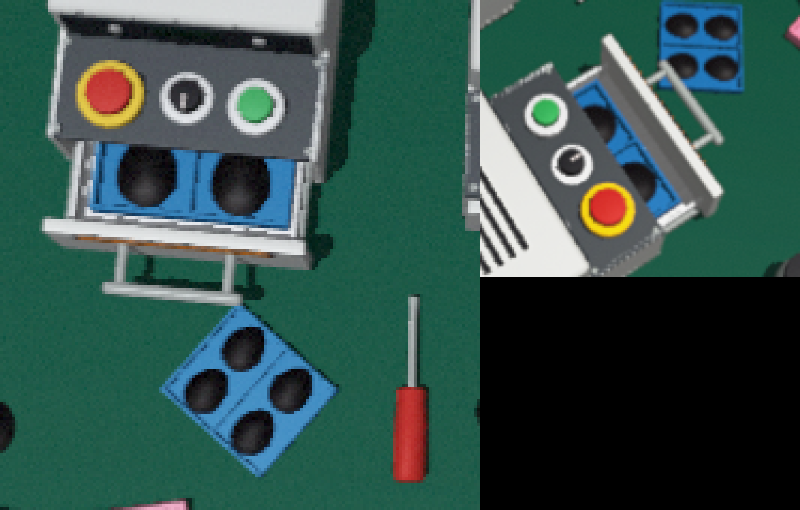

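The crop confirms it: the tray in the drawer is the larger blue one. Bar ends are at top (214.5,226) and (260.5,229.5), and at scene (382,335.6) and (356.3,300.5).

```bash
python3 - <<'E'
from m import *
g=tri((300.4,322.3),(264.7,164.6)); s=tri((329.4,366.7),(215.8,160))
print("start",g,"stop",s)
for a,b in(((382,335.6),(214.5,226)),((356.3,300.5),(260.5,229.5))): print("bar",tri(a,b))
G=plane("top",(264.7,164.6),.118)[0];S=plane("top",(215.8,160),.118)[0]
G2=plane("scene",(300.4,322.3),.118)[0];S2=plane("scene",(329.4,366.7),.118)[0]
print(G,S,G2,S2)
for P,Q in((G,S),(G2,S2),(g[0],s[0])):
    v=(Q-P)[:2]; yaw=np.arctan2(-v[0],v[1]); x=np.array([np.cos(yaw),np.sin(yaw)]);y=np.array([-x[1],x[0]])
    o=(P[:2]+55*y/1000+Q[:2]-58*y/1000)/2-.036*x
    print("yaw",yaw,np.linalg.norm(v),"origin",o)
    for q in((214.5,226),(260.5,229.5)):
        w=plane("top",q,.06)[0][:2]-o; print("  bar in unit top",w@x,w@y)
    for q in((382,335.6),(356.3,300.5)):
        w=plane("scene",q,.06)[0][:2]-o; print("  bar in unit scene",w@x,w@y)
print("small tray",plane("top",(262.6,259.5),.018),"screwdriver tip", plane("top",(317.5,230),.005))
E
```

```text
start (array([0.6674, 0.1136, 0.113 ]), np.float64(0.0012)) stop (array([0.678 , 0.226 , 0.1139]), np.float64(0.0012))
bar (array([0.5328, 0.2342, 0.062 ]), np.float64(0.0003))
bar (array([0.5232, 0.1296, 0.0539]), np.float64(0.0074))
[0.66659803 0.11264154 0.118     ] [0.67739498 0.2248274  0.118     ] [0.66794811 0.11562396 0.118     ] [0.67839642 0.22732008 0.118     ]
yaw -0.09594609330599117 0.1127042152430532 origin [0.63601838 0.17069013]
  bar in unit top -0.10872701346026435 0.05378775243663837
  bar in unit top -0.10641423803107947 -0.05501721228731812
  bar in unit scene -0.1093638267626065 0.05277667923342341
  bar in unit scene -0.10910296111698237 -0.04722461047536555
yaw -0.09327082990673694 0.11218374258402941 origin [0.63718904 0.17333142]
  bar in unit top -0.1095023032905045 0.05133958963962133
  bar in unit top -0.10748061773019055 -0.057471173000213496
  bar in unit scene -0.11014181919790875 0.05033022369583474
  bar in unit scene -0.11014848395691251 -0.04967140604032105
yaw -0.09402795786516258 0.11289871567028564 origin [0.63671819 0.17168665]
  bar in unit top -0.10922680015224029 0.052938387202441095
  bar in unit top -0.10712273150868332 -0.055870813575390456
  bar in unit scene -0.10986555165724228 0.05192853735263324
  bar in unit scene -0.10979650239180817 -0.04807306876699442
small tray [[0.4575884  0.12449546 0.018     ]] screwdriver tip [[ 0.53098658 -0.00709477  0.005     ]]
```

{"name": "arm_command", "arguments": {"plan": "0 0 0 -7.3; 0 0 0 -7.3; 0 0 0 0; 0 0 0 0", "hand": 1, "grip_force": 20}}

```text
clock: 0.6
tcp_pos: [0.2313, 0.634, 0.2056]
orientation: [-0.153, -3.138, 0.001]
contact_force: [0.8, -0.6, -0.3]
grip_width: 0.0125
gripper_force: 0.0
```

```bash
cat > u.py <<'E'
from h import *
yaw=-.094; O=np.array([.6366,.172]); X=np.array([np.cos(yaw),np.sin(yaw)]); Y=np.array([-X[1],X[0]])
def st():
    o=r.get_obs(); M=R.from_rotvec(o["orientation"]).as_matrix(); p=o["tcp_pos"]
    d=p[:2]-O; print("t",round(o["clock"],2),"unit xyz",(d@X).round(4),(d@Y).round(4),p[2].round(4),"F",o["contact_force"].round(1),"w",round(o["grip_width"],4),"yaw err deg",np.degrees(np.arctan2(M[1,0],M[0,0])-yaw-np.pi).round(2)%360)
    return M,p
def to(ux,uy,z):
    M,p=st(); t=np.r_[O+ux*X+uy*Y,z]; print("tool delta",(M.T@(t-p)).round(4))
E
python3 -c "
from u import *
to(-.16,0,.205)"
```

```text
t 0.6 unit xyz -0.4468 0.4219 0.2056 F [ 0.8 -0.6 -0.3] w 0.0125 yaw err deg 359.8
tool delta [-0.2883 -0.4209  0.0008]
```

{"name": "arm_command", "arguments": {"plan": "-0.024 -0.035 0 0; -0.024 -0.035 0 0; -0.024 -0.035 0 0; -0.024 -0.035 0 0; -0.024 -0.035 0 0; -0.024 -0.035 0 0; -0.024 -0.035 0 0; -0.024 -0.035 0 0; -0.024 -0.035 0 0; -0.024 -0.035 0 0; -0.024 -0.035 0 0; -0.024 -0.035 0 0; 0 0 0 0; 0 0 0 0"}}

```text
clock: 2.35
tcp_pos: [0.4779, 0.1894, 0.2059]
orientation: [-0.15, -3.138, -0.001]
contact_force: [0.8, 0.2, 0.4]
grip_width: -0.0001
gripper_force: 0.0
```

```bash
python3 -c "
from u import *
to(-.16,0,.060)
for n in('top','scene'):
    p,d=eyes.grab_frame(n); cv2.imwrite(f'pics/{n}1.png',p[:,:,::-1])
"
```

```text
t 2.35 unit xyz -0.1597 0.0024 0.2059 F [0.8 0.2 0.4] w -0.0001 yaw err deg 359.9
tool delta [ 0.0003 -0.0025  0.1459]
```

View pics/scene1.png

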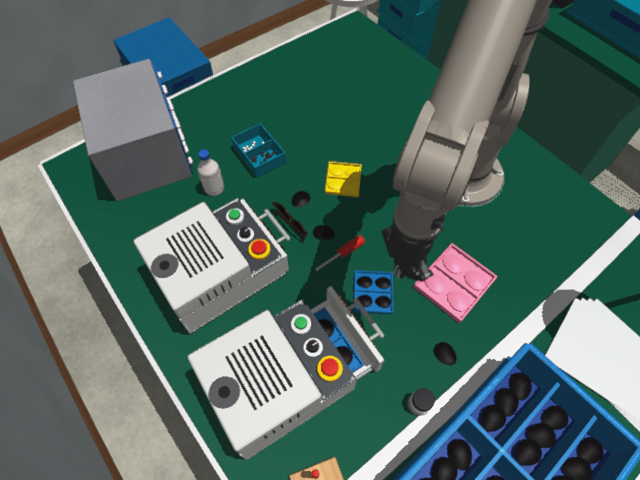

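The gripper hangs closed in front of the pull (fingertips near scene (405,272)), and nothing has moved. I descend to bar height.

{"name": "arm_command", "arguments": {"plan": "0 0 0.025 0; 0 -0.002 0.025 0; 0 0 0.025 0; 0 0 0.025 0; 0 0 0.025 0; 0 0 0.021 0; 0 0 0 0; 0 0 0 0"}}

```text
clock: 3.45
tcp_pos: [0.4782, 0.1876, 0.0605]
orientation: [0.148, 3.137, 0.001]
contact_force: [0.8, -0.1, 0.2]
grip_width: 0.0
gripper_force: 0.0
```

```bash
python3 -c "
from u import *
st()
p,d=eyes.grab_frame('scene'); cv2.imwrite('pics/scene2.png',cv2.resize(p[220:400,270:510,::-1],(800,600),interpolation=3))
"
```

```text
t 3.45 unit xyz -0.1591 0.0007 0.0605 F [ 0.8 -0.1  0.2] w 0.0 yaw err deg 359.99
```

View pics/scene2.png

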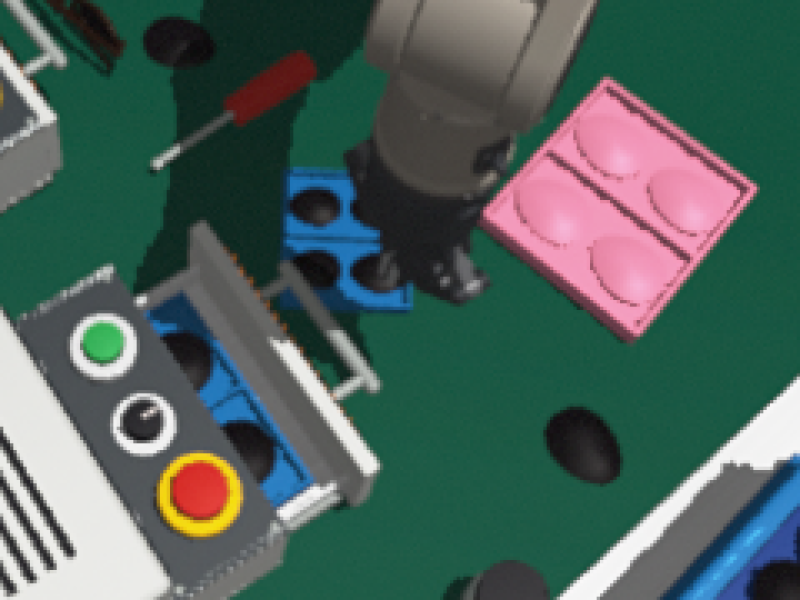

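Fingers are at bar height, about 30 mm short of the bar and centred. I push slowly.

{"name": "arm_command", "arguments": {"plan": "-0.007 0 0 0; -0.007 0 0 0; -0.007 0 0 0; -0.005 0 0 0; -0.004 0 0 0; -0.004 0 0 0; -0.004 0 0 0; -0.004 0 0 0; -0.004 0 0 0; -0.004 0 0 0; -0.004 0 0 0; 0 0 0 0"}}

```text
clock: 5.0
tcp_pos: [0.5321, 0.1815, 0.0599]
orientation: [0.15, 3.138, 0.0]
contact_force: [-0.1, 0.0, -0.6]
grip_width: 0.0003
gripper_force: 0.0
```

```bash
python3 -c "
from u import *
st()
p,d=eyes.grab_frame('scene'); cv2.imwrite('pics/scene3.png',cv2.resize(p[220:400,270:510,::-1],(800,600),interpolation=3))
"
```

```text
t 5.0 unit xyz -0.1049 -0.0003 0.0599 F [-0.1  0.  -0.6] w 0.0003 yaw err deg 359.93
```

View pics/scene3.png

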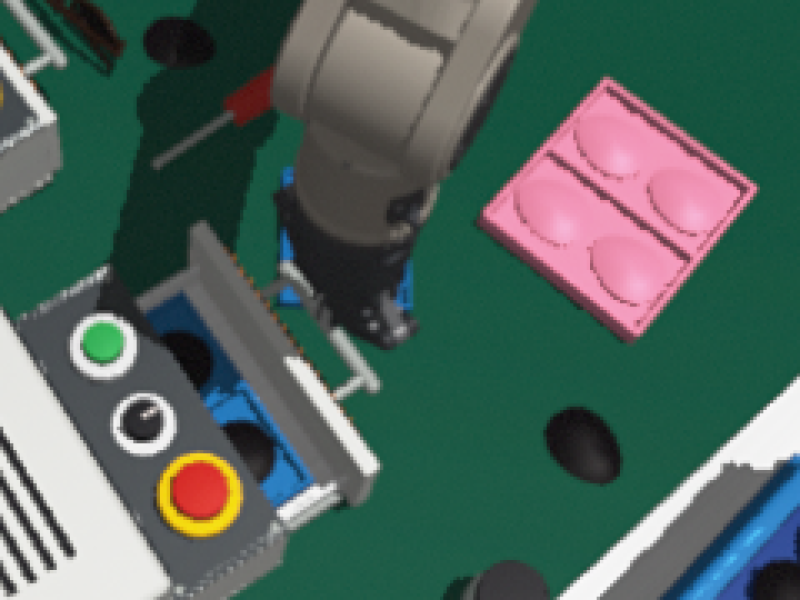

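The drawer has not moved and the force is near 0, although the TCP should already be at the bar. I check from the top view with depth before going on.

```bash
python3 -c "
from u import *
st()
p,d=eyes.grab_frame('top'); cv2.imwrite('pics/top3.png',cv2.resize(p[140:290,170:370,::-1],(800,600),interpolation=3))
for n in('scene','top'):
    p,d=eyes.grab_frame(n); 
    vv,uu=np.mgrid[0:480,0:640]; uv=np.c_[uu.ravel(),vv.ravel()]; P=pts(n,uv,d)
    ux=(P[:,:2]-O)@X; uy=(P[:,:2]-O)@Y
    ok=d.ravel()>0
    h=cv2.cvtColor(p,cv2.COLOR_RGB2HSV).reshape(-1,3)
    print(n)
    for y0 in(-.1,-.08,-.05,-.04,-.03,-.02,-.01,0,.01,.02,.03,.04,.05,.08,.1):
        m=ok&(abs(uy-y0)<.004)&(ux<-.02)&(ux>-.17)&(P[:,2]>.03)&(P[:,2]<.13)
        i=np.where(m)[0]; i=i[np.argsort(ux[i])]
        print(y0,[(round(ux[k]*1e3),round(P[k,2]*1e3),int(h[k,2])) for k in i][:14])
    b=blobs(n,'green',p) if 0 else None
"
```

```text
t 5.05 unit xyz -0.1052 -0.0003 0.0598 F [-0.  -0.4 -0. ] w -0.0 yaw err deg 359.93
scene
-0.1 [(-72, 87, 95), (-70, 84, 102), (-69, 86, 104), (-66, 89, 103), (-66, 84, 103), (-65, 87, 95), (-63, 86, 102), (-62, 34, 91), (-62, 60, 85), (-61, 71, 81), (-61, 87, 85), (-61, 55, 92), (-61, 50, 92), (-61, 66, 81)]
-0.08 [(-73, 87, 81), (-71, 89, 98), (-71, 87, 97), (-71, 85, 104), (-70, 88, 102), (-69, 88, 103), (-68, 87, 102), (-68, 89, 102), (-67, 88, 103), (-66, 86, 103), (-66, 89, 103), (-64, 87, 101), (-63, 92, 103), (-63, 89, 102)]
-0.05 [(-112, 64, 147), (-110, 65, 178), (-110, 65, 177), (-109, 64, 184), (-107, 66, 169), (-106, 65, 167), (-106, 64, 125), (-106, 62, 141), (-105, 60, 108), (-104, 67, 131), (-99, 62, 58), (-74, 87, 72), (-74, 90, 83), (-73, 86, 83)]
-0.04 [(-115, 62, 81), (-113, 64, 123), (-112, 68, 130), (-111, 67, 172), (-110, 67, 176), (-109, 66, 159), (-109, 65, 185), (-108, 65, 113), (-108, 64, 148), (-108, 62, 89), (-107, 65, 159), (-106, 64, 112), (-105, 65, 82), (-104, 61, 93)]
-0.03 [(-113, 64, 125), (-113, 67, 96), (-111, 70, 131), (-110, 68, 126), (-110, 68
[... 3909 characters left out ...]
13, 59, 80), (-113, 62, 111), (-112, 55, 100), (-111, 64, 74), (-111, 66, 73), (-73, 51, 53), (-72, 46, 79), (-69, 85, 89), (-66, 85, 97), (-65, 89, 86), (-64, 88, 106), (-63, 93, 95), (-62, 90, 103), (-62, 86, 57)]
0 [(-45, 33, 152), (-43, 40, 106), (-43, 38, 124), (-42, 37, 110), (-41, 42, 181), (-41, 42, 181), (-41, 40, 180), (-39, 36, 180), (-38, 39, 179), (-37, 31, 181), (-37, 33, 146), (-35, 34, 181), (-35, 36, 179), (-34, 43, 178)]
0.01 [(-42, 31, 77), (-36, 37, 95), (-30, 30, 179), (-28, 30, 159), (-27, 31, 179), (-26, 33, 121), (-26, 34, 170), (-24, 34, 144), (-23, 32, 178), (-23, 31, 180), (-22, 30, 181), (-21, 36, 47), (-21, 33, 177)]
0.02 []
0.03 []
0.04 []
0.05 []
0.08 []
0.1 []
```

View pics/top3.png

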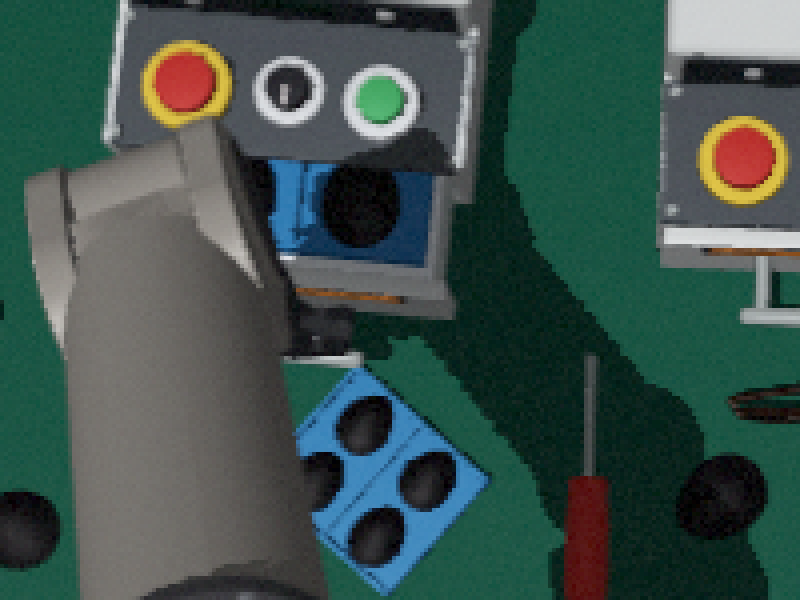

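```bash
python3 -c "
from u import *
for n,c in(('scene2',(455,290)),('scene2',(470,300)),('scene2',(460,250)),('scene3',(390,345)),('scene3',(410,330))):
    uv=(270+c[0]/3.333,220+c[1]/3.333)
    for z in(.045,.06,.08,.1,.12):
        w=plane('scene',uv,z)[0][:2]-O; print(n,c,z,(w@X).round(3),(w@Y).round(3))
p,d=eyes.grab_frame('scene'); np.savez('s4.npz',p=p,d=d)
vv,uu=np.mgrid[290:345,345:405]; uv=np.c_[uu.ravel(),vv.ravel()]; P=pts('scene',uv,d)
ux=(P[:,:2]-O)@X; uy=(P[:,:2]-O)@Y
h=cv2.cvtColor(p,cv2.COLOR_RGB2HSV)[290:345,345:405].reshape(-1,3)
m=(abs(uy)<.06)&(ux>-.17)&(ux<-.08)&(P[:,2]>.02)&(P[:,2]<.16)
m&=~((abs(ux+.109)<.008)&(abs(P[:,2]-.064)<.008))
for k in np.where(m)[0]: print(tuple(uv[k]),*(1e3*np.r_[ux[k],uy[k],P[k,2]]).round().astype(int),h[k,2],end=' | ')
"
```

```text
scene2 (455, 290) 0.045 -0.204 0.024
scene2 (455, 290) 0.06 -0.198 0.027
scene2 (455, 290) 0.08 -0.19 0.032
scene2 (455, 290) 0.1 -0.182 0.037
scene2 (455, 290) 0.12 -0.174 0.041
scene2 (470, 300) 0.045 -0.208 0.035
scene2 (470, 300) 0.06 -0.202 0.039
scene2 (470, 300) 0.08 -0.194 0.043
scene2 (470, 300) 0.1 -0.186 0.048
scene2 (470, 300) 0.12 -0.178 0.052
scene2 (460, 250) 0.045 -0.225 0.002
scene2 (460, 250) 0.06 -0.219 0.005
scene2 (460, 250) 0.08 -0.211 0.011
scene2 (460, 250) 0.1 -0.203 0.016
scene2 (460, 250) 0.12 -0.194 0.021
scene3 (390, 345) 0.045 -0.141 0.032
scene3 (390, 345) 0.06 -0.136 0.035
scene3 (390, 345) 0.08 -0.129 0.039
scene3 (390, 345) 0.1 -0.123 0.044
scene3 (390, 345) 0.12 -0.116 0.049
scene3 (410, 330) 0.045 -0.159 0.03
scene3 (410, 330) 0.06 -0.154 0.034
scene3 (410, 330) 0.08 -0.147 0.038
scene3 (410, 330) 0.1 -0.14 0.043
scene3 (410, 330) 0.12 -0.133 0.047
(np.int64(356), np.int64(290)) -95 -40 153 71 | (np.int64(356), np.int64(291)) -96 -40 145 108 | (np.int64(357), np.int64(293)) -95 -35 145 88 | (np.int64(358), np.int64(296)) -96 -32 133 87 | (np.int64(
[... 10419 characters left out ...]
nt64(376), np.int64(336)) -97 45 61 151 | (np.int64(377), np.int64(336)) -100 46 60 118 | (np.int64(370), np.int64(337)) -83 41 67 133 | (np.int64(371), np.int64(337)) -86 42 65 191 | (np.int64(372), np.int64(337)) -88 43 64 202 | (np.int64(373), np.int64(337)) -90 44 64 188 | (np.int64(374), np.int64(337)) -92 46 65 171 | (np.int64(375), np.int64(337)) -94 47 63 137 | (np.int64(370), np.int64(338)) -83 43 64 202 | (np.int64(371), np.int64(338)) -84 44 66 203 | (np.int64(372), np.int64(338)) -87 45 63 181 | (np.int64(373), np.int64(338)) -89 46 63 147 | (np.int64(374), np.int64(338)) -91 47 61 116 | (np.int64(371), np.int64(339)) -83 46 64 166 | (np.int64(372), np.int64(339)) -87 46 60 138 |
```

```bash
python3 -c "
import numpy as np,cv2
p=np.load('s4.npz')['p'][285:345,340:420,::-1]
p=cv2.convertScaleAbs(p,alpha=1.8,beta=15)
cv2.imwrite('pics/s4.png',cv2.resize(p,(800,600),interpolation=0))"
```

```text
(no output)
```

View pics/s4.png

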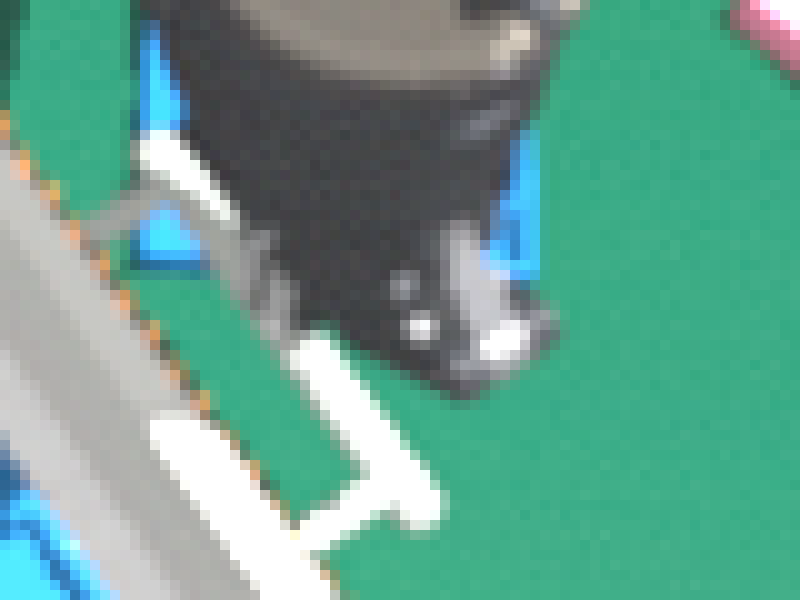

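{"name": "arm_command", "arguments": {"plan": "0.02 0 0 0; 0.02 0 0 0; 0.02 0 0 0; 0 0 0 0; 0 0 0 0"}}

```text
clock: 5.88
tcp_pos: [0.473, 0.1874, 0.0602]
orientation: [0.149, 3.137, 0.001]
contact_force: [0.8, 0.0, -0.1]
grip_width: 0.0003
gripper_force: 0.0
```

```bash
python3 -c "
from u import *
st(); print(r.get_obs()['joints'].round(3))
for n in('scene','top'):
    p,d=eyes.grab_frame(n); np.savez('b_'+n,p=p,d=d)
    vv,uu=np.mgrid[0:480,0:640]; uv=np.c_[uu.ravel(),vv.ravel()]; P=pts(n,uv,d)
    ux=(P[:,:2]-O)@X; uy=(P[:,:2]-O)@Y
    m=(d.ravel()>0)&(abs(uy)<.05)&(ux>-.22)&(ux<-.12)&(P[:,2]>.028)&(P[:,2]<.18)
    print(n,m.sum())
    for z in np.arange(.03,.18,.01):
        k=m&(abs(P[:,2]-z)<.005)
        if k.sum(): print(round(z,3),k.sum(),'x',(np.percentile(ux[k],[0,10,50,90,100])*1e3).round(),'y',(np.percentile(uy[k],[0,10,50,90,100])*1e3).round())
"
```

```text
t 5.88 unit xyz -0.1643 -0.0 0.0602 F [ 0.8  0.  -0.1] w 0.0003 yaw err deg 359.94
[-0.621  0.408  0.148  2.081 -0.096  0.657  1.066]
scene 345
0.09 6 x [-161. -160. -157. -156. -156.] y [-5. -5.  4.  7.  7.]
0.1 19 x [-168. -162. -159. -156. -156.] y [-11.  -6.   6.  13.  15.]
0.11 20 x [-165. -161. -160. -156. -156.] y [-12.  -6.   7.  14.  14.]
0.12 17 x [-161. -161. -157. -155. -155.] y [-6. -3.  1. 13. 14.]
0.13 22 x [-160. -158. -156. -154. -154.] y [-33. -13.  -2.  16.  31.]
0.14 76 x [-173. -169. -158. -154. -152.] y [-37. -25.  17.  27.  36.]
0.15 43 x [-172. -159. -154. -151. -149.] y [-42. -34.   9.  36.  44.]
0.16 61 x [-166. -158. -153. -150. -149.] y [-48. -40.  13.  43.  50.]
0.17 56 x [-177. -161. -155. -150. -149.] y [-49. -46.  18.  46.  49.]
top 53
0.14 4 x [-177. -177. -177. -177. -177.] y [-34. -33. -30. -27. -26.]
0.15 9 x [-177. -177. -176. -173. -173.] y [-44. -42. -34. -28. -27.]
0.16 8 x [-177. -176. -175. -166. -154.] y [-47. -41. -38. -33. -33.]
0.17 21 x [-177. -176. -169. -155. -154.] y [-50. -48. -44. -41. -38.]
```

```bash
python3 -c "
from u import *
c,f,M,o=cam('scene'); z0=np.load('b_scene.npz'); p,d=z0['p'],z0['d']
K=np.array([[f,0,c['cx']],[0,f,c['cy']],[0,0,1]])
for y in(0,.008):
  for z in np.arange(.02,.14,.008):
    W=np.r_[O-.156*X+y*Y,z]; q=(W-o)@M; q=q*[1,-1,-1]
    u=cv2.projectPoints(q[None],np.zeros(3),np.zeros(3),K,np.array([c['k1'],0,0,0.]))[0].ravel(); i,j=u.round().astype(int)
    P=pts('scene',(i,j),d)[0]; w=P[:2]-O
    print(y,z.round(3),(i,j),p[j,i],'exp depth',q[2].round(3),'got',d[j,i].round(3),'->',(w@X).round(3),(w@Y).round(3),P[2].round(3))
"
```

```text
0 0.02 (np.int64(383), np.int64(313)) [24 65 76] exp depth 1.098 got 1.116 -> -0.163 -0.005 0.003
0 0.028 (np.int64(383), np.int64(312)) [ 25  78 120] exp depth 1.091 got 1.113 -> -0.163 -0.005 0.008
0 0.036 (np.int64(384), np.int64(311)) [ 33 111 172] exp depth 1.084 got 1.107 -> -0.164 -0.005 0.014
0 0.044 (np.int64(384), np.int64(309)) [ 37 121 189] exp depth 1.077 got 1.119 -> -0.17 -0.011 0.005
0 0.052 (np.int64(384), np.int64(308)) [ 37 101 156] exp depth 1.07 got 1.124 -> -0.173 -0.014 0.002
0 0.06 (np.int64(385), np.int64(307)) [44 56 73] exp depth 1.064 got 1.118 -> -0.174 -0.013 0.009
0 0.068 (np.int64(385), np.int64(306)) [57 52 52] exp depth 1.057 got 1.115 -> -0.174 -0.014 0.013
0 0.076 (np.int64(386), np.int64(304)) [65 62 61] exp depth 1.05 got 1.121 -> -0.18 -0.018 0.01
0 0.084 (np.int64(386), np.int64(303)) [58 58 57] exp depth 1.043 got 1.12 -> -0.181 -0.019 0.012
0 0.092 (np.int64(387), np.int64(301)) [51 51 52] exp depth 1.036 got 1.033 -> -0.156 0.001 0.096
0 0.1 (np.int64(387), np.int64(300)) [56 57 56] exp depth 1.029 got 1.034 -> -0.157 -0.001 0.095
0 0.108 (n
[... 1223 characters left out ...]
84 (np.int64(388), np.int64(306)) [44 55 73] exp depth 1.04 got 1.121 -> -0.182 -0.011 0.008
0.008 0.092 (np.int64(389), np.int64(304)) [66 65 66] exp depth 1.033 got 1.036 -> -0.158 0.007 0.09
0.008 0.1 (np.int64(389), np.int64(303)) [78 78 78] exp depth 1.026 got 1.03 -> -0.157 0.007 0.096
0.008 0.108 (np.int64(390), np.int64(301)) [70 70 70] exp depth 1.019 got 1.022 -> -0.158 0.007 0.106
0.008 0.116 (np.int64(390), np.int64(300)) [72 72 73] exp depth 1.012 got 1.014 -> -0.156 0.007 0.115
0.008 0.124 (np.int64(391), np.int64(298)) [32 33 34] exp depth 1.006 got 0.998 -> -0.154 0.009 0.132
0.008 0.132 (np.int64(391), np.int64(297)) [32 31 33] exp depth 0.999 got 0.997 -> -0.155 0.008 0.134
```

Depth shows the closed fingertips ending at z≈0.088 while the TCP reads 0.060, with the bench tray visible beneath them. So the tips passed over the bar. I lower them carefully, watching the force.

{"name": "arm_command", "arguments": {"plan": "0 0 0.007 0; 0 0 0.007 0; 0 0 0.007 0; 0 0 0 0; 0 0 0 0"}}

```text
clock: 6.6
tcp_pos: [0.4721, 0.1873, 0.0388]
orientation: [-0.149, -3.138, 0.0]
contact_force: [0.3, -0.6, -0.6]
grip_width: 0.0002
gripper_force: 0.0
```

```bash
cat >> u.py <<'E'
def fing():
    M,q=st(); d0=q[:2]-O; cx,cy=d0@X,d0@Y
    p,d=eyes.grab_frame('scene'); vv,uu=np.mgrid[0:480,0:640]; uv=np.c_[uu.ravel(),vv.ravel()]; P=pts('scene',uv,d)
    ux=(P[:,:2]-O)@X; uy=(P[:,:2]-O)@Y
    m=(d.ravel()>0)&(abs(uy-cy)<.012)&(abs(ux-cx)<.018)&(P[:,2]>.025)&(P[:,2]<.15)
    print("finger lowest z",np.sort(P[m,2])[:8].round(3),"x face",np.median(ux[m]).round(4),"y mid",np.median(uy[m]).round(4))
    return p,d,P,ux,uy
E
python3 -c "
from u import *
fing()"
```

```text
t 6.6 unit xyz -0.1652 -0.0002 0.0388 F [ 0.3 -0.6 -0.6] w 0.0002 yaw err deg 359.94
finger lowest z [0.068 0.07  0.07  0.072 0.072 0.072 0.073 0.075] x face -0.1568 y mid -0.0001
```

Tip is at about 0.067 with no contact. Another 17 mm down.

{"name": "arm_command", "arguments": {"plan": "0 0 0.006 0; 0 0 0.006 0; 0 0 0.005 0; 0 0 0 0; 0 0 0 0"}}

```text
clock: 7.28
tcp_pos: [0.4721, 0.1873, 0.0219]
orientation: [-0.149, -3.138, -0.0]
contact_force: [-0.9, -0.2, 0.6]
grip_width: -0.0004
gripper_force: 0.0
```

```bash
python3 -c "
from u import *
fing()"
```

```text
t 7.28 unit xyz -0.1652 -0.0002 0.0219 F [-0.9 -0.2  0.6] w -0.0004 yaw err deg 359.94
finger lowest z [0.051 0.052 0.054 0.056 0.057 0.057 0.058 0.058] x face -0.1569 y mid -0.0003
```

{"name": "arm_command", "arguments": {"plan": "-0.007 0 0 0; -0.007 0 0 0; -0.007 0 0 0; -0.007 0 0 0; -0.005 0 0 0; -0.004 0 0 0; -0.004 0 0 0; -0.004 0 0 0; -0.004 0 0 0; -0.004 0 0 0"}}

```text
clock: 8.57
tcp_pos: [0.5243, 0.1823, 0.0217]
orientation: [-0.149, -3.137, 0.0]
contact_force: [-2.6, 1.4, 0.8]
grip_width: -0.0002
gripper_force: 1.6
```

```bash
cat >> u.py <<'E'
def drawer():
    p,d,P,ux,uy=fing()
    m=(d.ravel()>0)&(abs(abs(uy)-.085)<.012)&(P[:,2]>.083)&(P[:,2]<.092)&(ux>-.15)&(ux<-.003)
    print("panel top x range", np.percentile(ux[m],[2,50,98]).round(4) if m.sum() else None)
    b=(d.ravel()>0)&(abs(abs(uy)-.035)<.018)&(abs(P[:,2]-.064)<.006)&(ux<-.03)&(ux>-.13)
    print("bar x hist",np.histogram(ux[b],np.arange(-.13,-.029,.01))[0])
E
python3 -c "
from u import *
drawer()"
```

```text
t 8.57 unit xyz -0.1127 -0.0003 0.0217 F [-2.6  1.4  0.8] w -0.0002 yaw err deg 359.96
finger lowest z [0.053 0.054 0.057 0.057 0.059 0.06  0.06  0.061] x face -0.1024 y mid 0.0012
panel top x range [-0.0625 -0.056  -0.05  ]
bar x hist [  0   0  43 112  33  26   0  44   0   0]
```

The bar is engaged and the drawer is moving in, with 3 N on the tool. I continue.

{"name": "arm_command", "arguments": {"plan": "-0.004 0 0 0; -0.004 0 0 0; -0.004 0 0 0; -0.004 0 0 0; -0.004 0 0 0; -0.004 0 0 0; -0.004 0 0 0; -0.004 0 0 0; -0.004 0 0 0; -0.004 0 0 0"}}

```text
clock: 9.88
tcp_pos: [0.5648, 0.1785, 0.0218]
orientation: [-0.149, -3.138, -0.0]
contact_force: [-3.6, 1.6, -1.2]
grip_width: -0.0
gripper_force: 1.6
```

```bash
python3 -c "
from u import *
drawer()"
```

```text
t 9.88 unit xyz -0.0721 -0.0002 0.0218 F [-3.6  1.6 -1.2] w -0.0 yaw err deg 359.95
finger lowest z [0.055 0.058 0.058 0.059 0.059 0.061 0.061 0.061] x face -0.0609 y mid 0.0023
panel top x range [-0.023  -0.0163 -0.0107]
bar x hist [  0   0   0   0   0   0  44 118  31  31]
```

{"name": "arm_command", "arguments": {"plan": "-0.003 0 0 0; -0.003 0 0 0; -0.002 0 0 0; -0.002 0 0 0; 0 0 0 0"}}

```text
clock: 10.55
tcp_pos: [0.5749, 0.1775, 0.022]
orientation: [0.149, 3.138, 0.0]
contact_force: [-2.8, 1.0, -0.9]
grip_width: 0.0002
gripper_force: 1.1
```

{"name": "arm_command", "arguments": {"plan": "-0.001 0 0 0; 0 0 0 0"}}

```text
clock: 10.8
tcp_pos: [0.5749, 0.1775, 0.0219]
orientation: [-0.149, -3.137, 0.0]
contact_force: [-5.6, 0.7, 1.4]
grip_width: -0.0003
gripper_force: 2.5
```

```bash
python3 -c "
from u import *
drawer()"
```

```text
t 10.8 unit xyz -0.0619 -0.0003 0.0219 F [-5.6  0.7  1.4] w -0.0003 yaw err deg 359.95
finger lowest z [0.05  0.055 0.057 0.06  0.061 0.061 0.062 0.062] x face -0.051 y mid 0.0013
panel top x range [-0.0133 -0.0079 -0.0031]
bar x hist [  0   0   0   0   0   0   0  39 127  31]
```

{"name": "arm_command", "arguments": {"plan": "-0.001 0 0 0; 0 0 0 0"}}

```text
clock: 11.1
tcp_pos: [0.5749, 0.1775, 0.0219]
orientation: [-0.148, -3.135, 0.001]
contact_force: [-7.7, 2.3, 4.2]
grip_width: 0.0005
gripper_force: 4.0
```

{"name": "arm_command", "arguments": {"plan": "-0.001 0 0 0; 0 0 0 0; 0 0 0 0"}}

```text
clock: 11.48
tcp_pos: [0.5749, 0.1775, 0.0218]
orientation: [-0.148, -3.133, 0.001]
contact_force: [-10.4, 0.3, 7.2]
grip_width: 0.0001
gripper_force: 5.3
```

The drawer is against its stop: the TCP holds still while the force rises to 10 N. I back off straight, rise, then go over the green button.

{"name": "arm_command", "arguments": {"plan": "0.01 0 0 0; 0.02 0 0 0; 0.02 0 0 0; 0 0 -0.03 0; 0 0 -0.03 0; 0 0 -0.03 0; 0 -0.018 -0.02 0; 0 -0.018 0 0; 0 -0.019 0 0; 0 0 0 0"}}

```text
clock: 12.72
tcp_pos: [0.522, 0.1247, 0.131]
orientation: [-0.155, -3.137, 0.002]
contact_force: [0.7, 0.3, -0.3]
grip_width: -0.0001
gripper_force: 0.0
```

```bash
python3 -c "
from u import *
drawer(); to(.036,-.055,.132)"
```

```text
t 12.72 unit xyz -0.1097 -0.0579 0.131 F [ 0.7  0.3 -0.3] w -0.0001 yaw err deg 359.74
finger lowest z [] x face nan y mid nan
panel top x range [-0.0135 -0.0081 -0.0032]
bar x hist [  0   0   0   0   0   0   0  40 121  31]
t 12.78 unit xyz -0.1096 -0.0563 0.1311 F [ 1.   0.3 -0.2] w 0.0001 yaw err deg 359.84
tool delta [-0.1456  0.0017 -0.0011]
  return _methods._mean(a, axis=axis, dtype=dtype,
  ret = ret.dtype.type(ret / rcount)
```

{"name": "arm_command", "arguments": {"plan": "-0.025 0.001 0 0; -0.025 0 0 0; -0.025 0 0 0; -0.025 0 0 0; -0.025 0 0 0; -0.021 0 0 0; 0 0 0 0; 0 0 0 0"}}

```text
clock: 13.78
tcp_pos: [0.667, 0.1151, 0.131]
orientation: [-0.148, -3.136, -0.0]
contact_force: [-0.9, 0.9, 0.3]
grip_width: 0.0
gripper_force: 0.0
```

```bash
python3 -c "
from u import *
to(.036,-.055,.105)
p,d=eyes.grab_frame('scene'); cv2.imwrite('pics/s5.png',cv2.resize(cv2.convertScaleAbs(p[270:390,250:410,::-1],alpha=1.5),(800,600),interpolation=0))
vv,uu=np.mgrid[0:480,0:640]; P=pts('scene',np.c_[uu.ravel(),vv.ravel()],d); ux=(P[:,:2]-O)@X; uy=(P[:,:2]-O)@Y
h=cv2.cvtColor(p,cv2.COLOR_RGB2HSV).reshape(-1,3)
m=(d.ravel()>0)&(abs(ux-.04)<.03)&(abs(uy+.055)<.03)&(P[:,2]>.128)&(P[:,2]<.185)
print(np.sort(P[m,2])[:12].round(3)); print(np.percentile(ux[m],[5,95]),np.percentile(uy[m],[5,95]))
"
```

```text
t 13.78 unit xyz 0.0356 -0.0538 0.131 F [-0.9  0.9  0.3] w 0.0 yaw err deg 359.99
tool delta [-0.0004 -0.0012  0.026 ]
[0.16  0.163 0.163 0.164 0.164 0.166 0.167 0.169 0.171 0.171 0.172 0.172]
[0.04017591 0.0444907 ] [-0.05774515 -0.04530763]
```

View pics/s5.png

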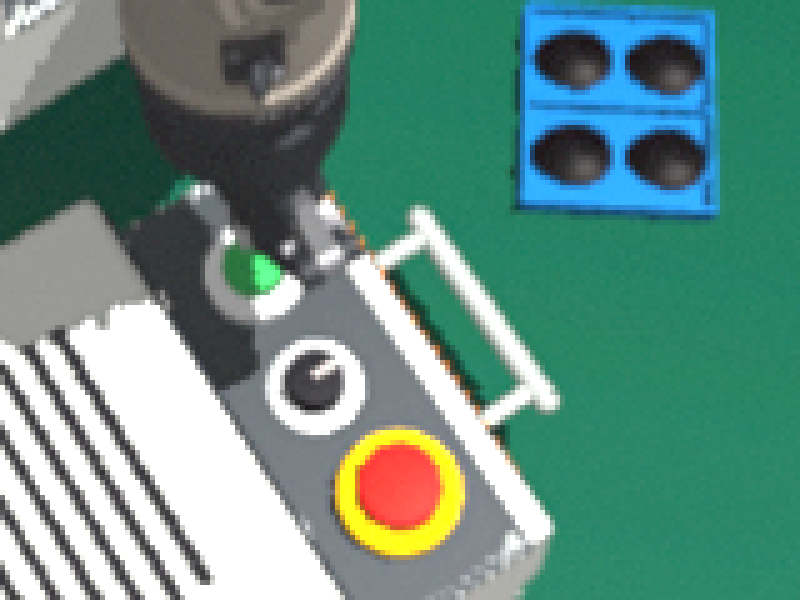

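The drawer is flush, the fingers are above the green button (crop 250,270), and the red stop (400,487) is well clear. I descend.

{"name": "arm_command", "arguments": {"plan": "0 -0.001 0.011 0; 0 0 0.011 0; 0 0 0.01 0; 0 0 0.003 0; 0 0 0.002 0; 0 0 0 0; 0 0 0 0"}}

```text
clock: 14.7
tcp_pos: [0.6682, 0.1134, 0.0953]
orientation: [0.149, 3.137, 0.0]
contact_force: [-0.3, -0.3, 1.2]
grip_width: 0.0001
gripper_force: 0.0
```

{"name": "arm_command", "arguments": {"plan": "0 0 0.002 0; 0 0 0.002 0; 0 0 0 0; 0 0 0 0"}}

```text
clock: 15.2
tcp_pos: [0.6681, 0.1134, 0.0912]
orientation: [0.149, 3.138, 0.0]
contact_force: [-0.2, 0.0, 3.4]
grip_width: 0.0001
gripper_force: 1.1
```

{"name": "arm_command", "arguments": {"plan": "0 0 0.002 0; 0 0 0.001 0; 0 0 0 0; 0 0 0 0"}}

```text
clock: 15.7
tcp_pos: [0.6681, 0.1134, 0.0881]
orientation: [0.149, 3.138, 0.0]
contact_force: [-0.6, -0.1, 3.8]
grip_width: 0.0001
gripper_force: 2.0
```

{"name": "arm_command", "arguments": {"plan": "0 0 0.001 0; 0 0 0.001 0; 0 0 0 0; 0 0 0 0"}}

```text
clock: 16.2
tcp_pos: [0.6682, 0.1134, 0.0867]
orientation: [0.149, 3.137, 0.001]
contact_force: [-0.8, -0.9, 9.3]
grip_width: 0.0001
gripper_force: 4.5
```

It has bottomed out (9 N, above the 5 N full-travel force). I release upward and retreat.

{"name": "arm_command", "arguments": {"plan": "0 0 0 0; 0 0 -0.005 0; 0 0 -0.015 0; 0 0 -0.025 0; 0 0 -0.025 0; 0.02 0 -0.02 0; 0.02 0 0 0; 0.025 0 0 0; 0.025 0 0 0; 0.025 0 0 0; 0.025 0 0 0; 0 0 0 0; 0 0 0 0; 0 0 0 0; 0 0 0 0"}}

```text
clock: 18.08
tcp_pos: [0.529, 0.1264, 0.1757]
orientation: [-0.15, -3.138, 0.0]
contact_force: [0.1, -0.1, -0.4]
grip_width: 0.0004
gripper_force: 0.0
```

```bash
python3 - <<'E'
from m import *
import u
M,q=u.st()
for n in("scene","top"):
    z=np.load(f"{n}0.npz")["p"]; p,d=eyes.grab_frame(n)
    for k in("green","red"): print(n,k,blobs(n,k,z),"->",blobs(n,k,p))
    if n=="scene":
        vv,uu=np.mgrid[0:480,0:640]; P=pts(n,np.c_[uu.ravel(),vv.ravel()],d); ux=(P[:,:2]-u.O)@u.X; uy=(P[:,:2]-u.O)@u.Y
        m=(abs(abs(uy)-.085)<.012)&(P[:,2]>.083)&(P[:,2]<.092)&(ux>-.15)&(ux<-.003); print("panel",np.percentile(ux[m],[2,50,98]))
        h=cv2.cvtColor(p,cv2.COLOR_RGB2HSV).reshape(-1,3)
        g=(abs(ux-.036)<.02)&(abs(uy+.055)<.02)&(h[:,0]>60)&(h[:,0]<82)&(h[:,1]>120); print("button z",np.median(P[g,2]))
    cv2.imwrite(f"pics/{n}9.png",p[:,:,::-1])
E
```

```text
t 18.07 unit xyz -0.1028 -0.0555 0.1757 F [ 0.1 -0.1 -0.4] w 0.0004 yaw err deg 359.91
scene green [(array([233.9, 213.6]), 76), (array([300.4, 322.3]), 106)] -> [(array([233.9, 213.6]), 76), (array([300.5, 322.3]), 106)]
scene red [(array([351.4, 245.2]), 238), (array([258.4, 246.7]), 142), (array([329.4, 366.7]), 208)] -> [(array([258.5, 246.7]), 143), (array([329.4, 366.7]), 210)]
panel [-0.01377401 -0.00820487 -0.00334558]
button z 0.11814186918122227
top green [(array([264.7, 164.6]), 92), (array([405., 181.]), 95)] -> [(array([264.7, 164.5]), 90), (array([405., 181.]), 95)]
top red [(array([215.8, 160. ]), 158), (array([355.8, 179. ]), 167), (array([315.9, 274.6]), 282)] -> [(array([215.5, 159.2]), 139), (array([355.7, 179. ]), 168), (array([315.8, 274.5]), 281)]
```

View pics/scene9.png

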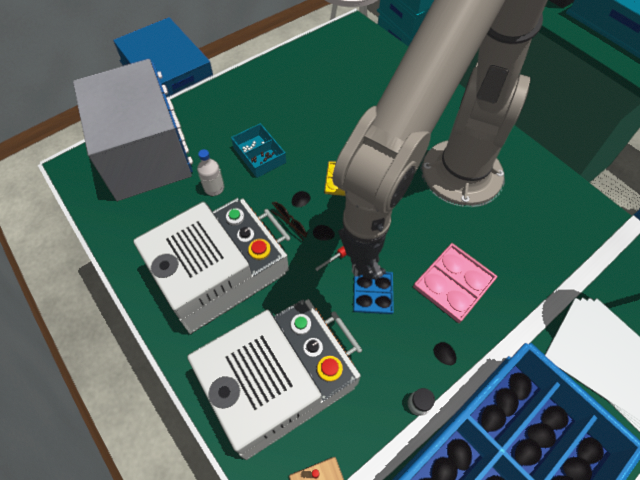

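The drawer is home, the green button is back up at 0.118 m, and the red buttons, screwdriver and other unit are where they were. I hand in.

```bash
python3 -c "
from bench import ticket
print(ticket.hand_in())"
```

```text
the job is handed in; nothing more can be done
None
```

I pushed the left unit's drawer gently home and pressed its green start button to the bottom, then let go; it sprang back up. I saw nothing else disturbed and handed the job in at about 18 s, but the hand-in returned no verdict.

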